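Square the flat-edged pattern template against the cutting bar

TASK

First clear the worn blue chalk out of the way by dropping it into the grey scrap box. Then, keeping the green template down on the table, turn and slide it (the finger hole is there to push it by) until its whole flat edge lies flush along the near side of the steel bar, and let go. Leave the brass weight, the red thread spool and the scissors where they are.

Things in the scene. Friction and masses are not known exactly. Their poses are not given: they have to be found in the camera images.
- template: Green D-shaped disc, loose, 220 g, radius 85 mm, 10 mm thick (2 to 12 mm above the table, on three rubber feet 34 mm from the centre). Its flat, marked by a white line, is a chord 116 mm long, 62 mm from the centre. Origin: the centre, at table level; x square to the flat and towards it, y along it, z up. Starts at least 0.6 rad off flush, either way round.
- finger_hole (a point): Centre of the round finger hole, 54 mm in diameter and right through, at the height of the disc's top face; 46 mm from the disc's centre on the side away from the flat. A closed fingertip can enter it and push its wall any way. Pushed sideways there the disc turns about a point some 24 mm beyond its centre.
- flat_mid (a point): Middle of the flat edge, on the edge's face, 7 mm above the table. Same axes as the template.
- flat_left (a point): Point on the face of the flat edge 55 mm from its middle towards the template's +y, close to one end. Same axes as the template.
- flat_right (a point): Point on the face of the flat edge 55 mm from its middle towards the template's -y, close to the other end. Same axes as the template.
- bar: Steel alignment bar fixed to the table: 40 mm wide (x), 340 mm long (y), 12 mm high. Origin: centre of its underside. Its near side, facing the robot and the template, is the face at x = -20 mm in its frame.
- chalk: Worn blue tailor's chalk, a rigid block 40 mm long (x), 20 mm wide (y), 14 mm high, about 20 g, loose, lying flat between the template and the bar. Origin: centre of its underside; z up.
- scrap_box: Grey open-topped plastic box fixed to the table, 140 (x) by 120 (y) by 70 mm high outside, walls 4 mm, on the left or right of the work. Origin: centre of its underside.
- spool_stand: Fixed wooden stand with six upright thread spools, 140 (x) by 120 (y) by 60 mm high, on the other side from the scrap box. Origin: centre of its underside. An obstacle only.
- pattern_weight: Brass pattern weight with a knob, 56 mm across and 44 mm high, loose, standing beyond the bar. Origin: centre of its underside. Leave alone.
- spool: Single red thread spool, 34 mm across and 44 mm high, loose, standing beyond the bar. Origin: centre of its underside. Leave alone.
- scissors: Black-handled scissors lying flat beyond the bar, about 185 mm long (x, blades to +x), 90 mm wide, 11 mm high. Origin: under the pivot. Leave alone.

How it is judged (in metres and radians):
On the way, in this order (a step that is already met when the one before it is completed fails the run):
1. the chalk lies in the scrap box, released (x of chalk in the frame of scrap_box between -0.066 and 0.066 m and y of chalk in the frame of scrap_box between -0.056 and 0.056 m and z of chalk in the frame of scrap_box below 0.045 m and linear speed of chalk below 0.03 m/s and contact force between the fingers and chalk below 0.1 N), for 0.2 s.
2. the template's flat lies flush along the bar's near side (x of flat_left in the frame of bar between -0.0235 and -0.015 m and y of flat_left in the frame of bar between -0.172 and 0.172 m and x of flat_right in the frame of bar between -0.0235 and -0.015 m and y of flat_right in the frame of bar between -0.172 and 0.172 m and angle between the x axis of template and the x axis of bar, either way round below 0.035 rad and height (world z) of template below 0.003 m and angle between template's own z axis and vertical below 0.05 rad), for 0.2 s.
At the end, for the whole second after the job is handed in: Chalk at rest inside the scrap box. Template flat on the table, flat_left and flat_right both within 3.5 mm of the bar's near face, parallel to it within 2 degrees, neither point more than 2 mm past an end of the bar; everything at rest and released (all of step 1 and all of step 2 and linear speed of template below 0.01 m/s and contact force between the fingers and template below 0.1 N); the robot touches nothing.
It fails at once if the template is lifted off the table by more than 15 mm (height (world z) of template above 0.015 m).
It fails at once if the brass weight is moved by more than 25 mm (distance of pattern_weight from where it was at the start of the episode above 0.025 m).
It fails at once if the red spool is moved by more than 25 mm (distance of spool from where it was at the start of the episode above 0.025 m).
It fails at once if the scissors is moved by more than 25 mm (distance of scissors from where it was at the start of the episode above 0.025 m).
It also fails if it takes over 72 s, if anything falls off the work surface, if the arm or the gripper's body presses on something with over 40 N, if the wrist force passes 120 N, or if a joint passes its speed limit or range.

ROBOT

A 6-joint arm with a two-finger parallel gripper is mounted at the origin on the work surface. World frame = base frame: x ahead of the robot, y to its left, z up, the work surface at z = 0. Lengths are in mm, angles in rad, forces in N, time in s.
With the tool pointing down it reaches from about 300 to 825 mm from the base axis. Payload 5.4 kg.
Tool frame: the origin (TCP) lies at the very end of the fingers, on their centre line; the grasp point (between the pads) lies 19 mm behind it; z points along the fingers, y is the line along which they close (so a half turn about z gives the same grasp; the last joint's range is limited). The gripper opens to 92 mm and grips with 3 to 60 N. Pads are 20 mm wide; open, the fingers measure 128 mm over their backs; the gripper's body (75 mm by 189 mm) begins 69 mm behind the grasp point.
Start: joints at [-1.473, 0.158, 1.597, -0, 1.386, -0.21], TCP at [174.18, -547.967, 214.601] pointing down, gripper open.
Joint ranges: [-2.91, 2.91], [-0.94, 2.29], [0.18, 2.7], [-1.29, 4.43], [0.17, 2.64], [-3, 3]. Speed limits (rad/s): [2.57, 2.57, 3.14, 3.14, 3.14, 3.14].

INTERFACE

Orientations are given as a unit quaternion [w, x, y, z].
In Python, from station import manip, imaging, finish_job gives the robot as it stands.
- The arm moves only by the shell command python3 -m jog 'ROWS' [FORCE]. ROWS is JSON, a list of rows, each a list of 7 numbers: the opening, from 0 (shut) to 1 (fully open), then the shift along the world's x, y, z in mm, then the turn, a rotation vector about the world's x, y, z in degrees. In form: [[fingers, x, y, z, rx, ry, rz], ...]. A call has 1 to 5 rows; each row is the pose to reach, as a shift and turn from the pose commanded when the call began; what a row does not reach only later rows make up. A row lasts 1/10 s, in which the tool goes at most 50 mm and 8.59 degrees, less where a joint would pass 70% of its speed; a pose out of reach is approached as far as the arm can. A call with a gripper value outside its range is refused whole. The fingers move at their own pace and stop on an object; FORCE is the grip in N (left out, the last holds). Time passes only in rows, so rows that repeat a pose let the fingers close. It gives the time, the measured TCP pose, the force, the opening and the grip force at its end, in the units of the state.
- manip.state(): the state, without advancing time (a new reading comes with each control period).
- imaging.capture(name): name is "scene" or "top" or "wrist"; returns (picture, depth): 420x560x3 uint8, blue, green, red; 420x560 float32, mm along the optical axis (not along the pixel's ray), 0 where there is no reading.
- imaging.calibration(name): a dict with "fx", "fy", "cx", "cy" (pixels), "R" (3x3) and "t" (3): a world point X has camera coordinates R X + t; the wrist camera has in their place "mount" (4x4, takes a point from camera to tool coordinates, whose origin is the TCP and whose axes are the flange's). Camera axes: x right, y down, z forward; pixel columns grow to the right and rows downward; lengths in mm; the calibration is good to about 2 mm. A picture is of the moment at which its call begins: read the wrist's pose just before it. calibration takes no time and is no camera call.
- finish_job(): hands the job in; it is judged then, once.
The state is a dict: "time": time; "qpos": joint angles; "qd": joint speeds; "tau": joint torques, N m; "eef_pos": TCP position; "tcp_rot": TCP orientation; "contact_force": force on the tool from outside, world axes, zero at the start; "wrist_torque": the same for the moment, N m; "width": finger opening in mm; "grip_force": force on a finger pad.
Only numpy, scipy, OpenCV 4.12 (cv2) and the standard library are available. Lean on these libraries where they do the work, as an engineer would, in place of code of your own. Each camera call takes 0.05 s, during which the arm holds its last target. There are 200 camera calls.

## Working session

There is one attempt and no reset: what is moved stays moved. The work goes in short steps, Python scripts to look and compute and a shell command to move; the robot and the scene stay as the last step left them, time stands still between calls to the robot, and variables do not carry over. Pictures are saved under pics/ and viewed, at most 10 in all, crops included, and the job is handed in when it is done.

```bash
mkdir -p pics; ls
cat > h.py <<'E'
import numpy as np, cv2
from station import manip, imaging
def cast(name,uv,z):
    c=imaging.calibration(name); R=np.array(c["R"]);t=np.array(c["t"])
    uv=np.atleast_2d(np.array(uv,float))
    d=np.c_[(uv[:,0]-c["cx"])/c["fx"],(uv[:,1]-c["cy"])/c["fy"],np.ones(len(uv))]@R
    o=-R.T@t
    return o+d*((z-o[2])/d[:,2])[:,None]
E
python3 - <<'E'
from h import *
for n in("scene","top"):
    p,d=imaging.capture(n); cv2.imwrite(f"pics/{n}0.png",p); np.save(f"{n}_d.npy",d)
    c=imaging.calibration(n); print(n,(-np.array(c["R"]).T@np.array(c["t"])).round(),c["fx"])
print(manip.state())
E
```

```text
pics
scene [1487.  177.  595.] 482.00724369278544
top [4.920e+02 1.000e+00 1.043e+03] 449.6238280641013
{'time': 0.1, 'qpos': array([-1.47309071e+00,  1.59005118e-01,  1.59809348e+00,  1.85782347e-05,
        1.38617990e+00, -2.10115082e-01]), 'qd': array([-0.00066577, -0.00028614, -0.00238747, -0.00025526, -0.00112103,
       -0.00156368]), 'tau': array([-4.62528751e-04, -3.86506140e+01, -3.22959530e+01,  7.04262801e-02,
        3.40374908e-02, -4.92488653e-05]), 'eef_pos': array([ 174.13682588, -547.41452326,  213.7130689 ]), 'tcp_rot': array([-8.41076956e-04,  9.88179076e-01,  1.53301674e-01,  5.64666095e-05]), 'contact_force': array([ 0.52827175, -0.41473633, -0.12670093]), 'wrist_torque': array([ 0.02866445, -0.01666608,  0.0067772 ]), 'grip_force': 0.0, 'width': 91.96513868073676}
```

View pics/top0.png

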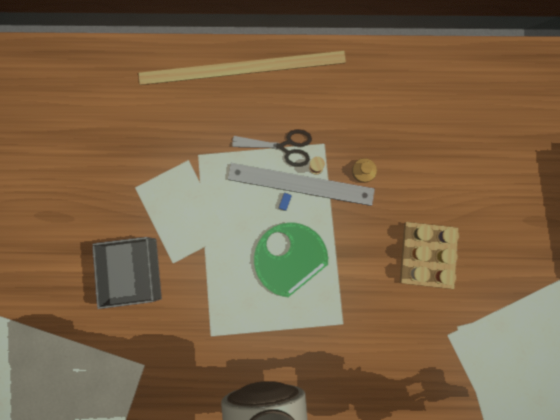

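View pics/scene0.png

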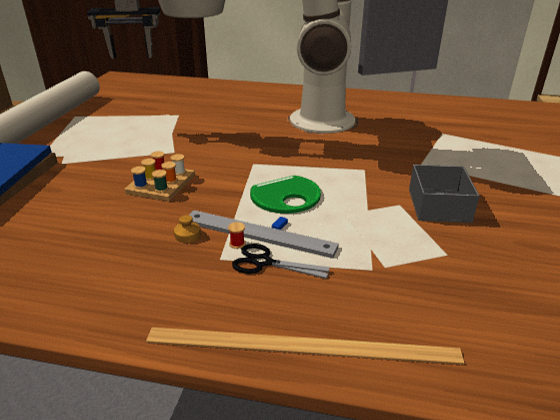

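The top view shows the chalk at (285,201), the bar from (229,172) to (373,196), and the template at about (290,260). Its hole is at (276,243) and its flat faces lower right. The box is at (126,272) and the stand at (430,255). Next I measure these.

```bash
cat >> h.py <<'E'
def big(m):
    cs,_=cv2.findContours(m,cv2.RETR_EXTERNAL,cv2.CHAIN_APPROX_NONE)
    return max(cs,key=cv2.contourArea)[:,0,:]
def template(p):
    """centre, hole, heading (x axis dir) from top view"""
    h=cv2.cvtColor(p,cv2.COLOR_BGR2HSV)
    g=cv2.inRange(h,(50,100,40),(80,255,255)); 
    roi=np.zeros_like(g); roi[150:340,190:400]=255; g&=roi
    c=big(cv2.morphologyEx(g,cv2.MORPH_OPEN,np.ones((2,2))))
    # white line and hole: bright areas inside hull
    hull=cv2.convexHull(c.reshape(-1,1,2)); m=np.zeros_like(g); cv2.fillPoly(m,[hull],255)
    ins=m&~g
    n,l,s,ce=cv2.connectedComponentsWithStats(ins)
    P=cast("top",hull[:,0,:],12)[:,:2]
    return c,P,[(s[i,4],s[i],ce[i]) for i in range(1,n) if s[i,4]>15]
def fitD(P):
    from scipy.optimize import least_squares
    # signed distance of contour points to the D (circle r=85 cut at 62)
    def res(q):
        d=P-q[:2]; return np.maximum(np.hypot(*d.T)-85, d@[np.cos(q[2]),np.sin(q[2])]-62)
    return min((least_squares(res,[*P.mean(0),a],loss="soft_l1") for a in np.arange(-3,3.2,.5)),key=lambda r:r.cost)
E
python3 - <<'E'
from h import *
p=cv2.imread("pics/top0.png"); h=cv2.cvtColor(p,cv2.COLOR_BGR2HSV)
c,P,ins=template(p)
Pc=cast("top",c,12)[:,:2]
r=fitD(Pc); print("tmpl",r.x,r.cost,len(Pc))
for a,s,ce in ins: print(a,s[:4],ce,cast("top",ce,12).round(1))
b=np.zeros((420,560),np.uint8)
b=cv2.inRange(h,(105,120,40),(130,255,255)); b[:180]=0;b[220:]=0;b[:,:260]=0;b[:,310:]=0
q=big(b); rc=cv2.minAreaRect(cast("top",q,14)[:,:2].astype(np.float32)); print("chalk",rc, cv2.boxPoints(rc))
g=cv2.inRange(h,(0,0,60),(179,60,190)); roi=np.zeros_like(g); roi[158:210,222:380]=255; g&=roi
# bar: darker than paper
g=cv2.morphologyEx(g,cv2.MORPH_OPEN,np.ones((3,3)))
rc=cv2.minAreaRect(cast("top",big(g),12)[:,:2].astype(np.float32)); print("bar",rc,cv2.boxPoints(rc))
print("box corners",cast("top",[[95,240],[151,238],[158,300],[98,306]],70).round())
v=np.zeros((200,300,3),np.uint8)
o=p.copy(); o[g>0]=(0,0,255); o[b>0]=(0,255,255); cv2.drawContours(o,[c.reshape(-1,1,2)],-1,(255,0,255),1)
cv2.imwrite("pics/o.png",cv2.resize(o[140:320,80:400],None,fx=2.4,fy=2.4,interpolation=0))
E
```

```text
tmpl [495.50235552 -25.58554692  -2.23754641] 919.2739934635845 199
510 [266 231  25  26] [277.90588235 243.57647059] [[533.8   8.6  12. ]]
328 [277 247  51  50] [306.5152439  277.72256098] [[457.1 -57.1  12. ]]
chalk ((631.4103393554688, -6.047670364379883), (13.5278959274292, 33.81161880493164), 70.06674194335938) [[613.2113     -6.6427746]
 [644.9973    -18.170012 ]
 [649.6094     -5.452566 ]
 [617.82336     6.074671 ]]
bar ((674.0115356445312, -34.786895751953125), (120.32190704345703, 351.66424560546875), 0.5422046780586243) [[ 612.18933  140.46805]
 [ 615.5172  -211.18045]
 [ 735.83374 -210.04184]
 [ 732.50586  141.60666]]
box corners [[535. 404.  70.]
 [541. 283.  70.]
 [409. 262.  70.]
 [395. 390.  70.]]
```

View pics/o.png

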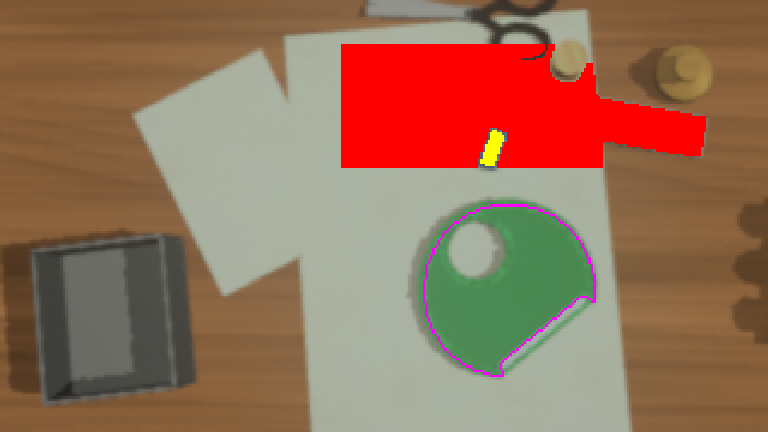

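The overlay shows a good chalk mask. The bar mask has spread onto the paper, and the template contour stops at the white line, leaving a thin green strip outside it. I'll fix both.

```bash
cat >> h.py <<'E'
def tpose(p,dbg=0):
    h=cv2.cvtColor(p,cv2.COLOR_BGR2HSV)
    g=cv2.inRange(h,(45,80,40),(85,255,255)); roi=np.zeros_like(g); roi[150:340,190:400]=255; g&=roi
    g=cv2.morphologyEx(g,cv2.MORPH_CLOSE,np.ones((9,9)))
    P=cast("top",big(g),12)[:,:2]; r=fitD(P); x,y,a=r.x
    u=np.array([np.cos(a),np.sin(a)]); v=np.array([-u[1],u[0]]); c=r.x[:2]
    return dict(c=c,a=a,hole=c-46*u,L=c+62*u+55*v,R=c+62*u-55*v,rms=(2*r.cost/len(P))**.5)
def barline(p):
    b,g,r=[p[...,i].astype(int) for i in range(3)]
    m=((b>r+2)&(b>=g-1)&(b>90)).astype(np.uint8)*255
    roi=np.zeros_like(m); roi[158:210,222:380]=255; m&=roi
    return m
E
python3 - <<'E'
from h import *
p=cv2.imread("pics/top0.png")
print(tpose(p))
for uv in [(210,230),(260,178),(300,186),(340,191),(260,190),(300,200)]: print(uv,p[uv[1],uv[0]])
m=barline(p); c=big(m); rc=cv2.minAreaRect(cast("top",c,12)[:,:2].astype(np.float32)); print("bar",rc,cv2.boxPoints(rc))
E
```

```text
{'c': array([498.16118332, -21.06821083]), 'a': np.float64(-2.437616293565777), 'hole': array([533.22581059,   8.70546738]), 'L': array([ 486.49912703, -103.12304886]), 'R': array([415.30120087, -19.2728532 ]), 'rms': np.float64(1.6840199027302243)}
(210, 230) [162 179 171]
(260, 178) [140 147 144]
(300, 186) [139 147 144]
(340, 191) [139 145 144]
(260, 190) [163 179 171]
(300, 200) [161 178 170]
bar ((631.756103515625, -6.233585357666016), (20.864852905273438, 40.10995864868164), 70.04391479492188) [[609.3447     -9.19483  ]
 [647.04626   -22.884352 ]
 [654.1675     -3.2723408]
 [616.46594    10.417181 ]]
```

```bash
cat >> h.py <<'E'
def barfit(p):
    b,g,r=[p[...,i].astype(int) for i in range(3)]
    m=((g-b<12)&(g-b>2)&(abs(g-r)<12)&(b>115)&(g<160)).astype(np.uint8)*255
    roi=np.zeros_like(m); roi[160:210,222:380]=255; m&=roi
    m=cv2.morphologyEx(m,cv2.MORPH_OPEN,np.ones((3,3)))
    c=big(m); P=cast("top",c,12)[:,:2].astype(np.float32); rc=cv2.minAreaRect(P)
    return m,rc,cv2.boxPoints(rc)
E
python3 - <<'E'
from h import *
p=cv2.imread("pics/top0.png")
m,rc,bp=barfit(p); print(rc,bp)
# lower edge of mask per column -> near edge line
cols=np.arange(240,362,2); rows=[np.nonzero(m[:,c])[0] for c in cols]
near=cast("top",[(c,r.max()+.5) for c,r in zip(cols,rows)],12); far=cast("top",[(c,r.min()-.5) for c,r in zip(cols,rows)],12)
for E in(near,far):
    l=cv2.fitLine(E[:,:2].astype(np.float32),cv2.DIST_HUBER,0,.01,.01).ravel(); print(l, np.degrees(np.arctan2(l[1],l[0])))
d=np.load("top_d.npy"); print(cv2.minMaxLoc(d), d[300,60],d[272,126])
# box rim from height via depth
c=imaging.calibration("top");R=np.array(c["R"]);t=np.array(c["t"])
v,u=np.mgrid[:420,:560]; C=np.stack([(u-c["cx"])/c["fx"]*d,(v-c["cy"])/c["fy"]*d,d],-1)
W=(C-t)@R; z=W[...,2]
for nm,(a,b,e,f),lo in(("box",(225,315,80,175),45),("stand",(210,300,390,470),30),("arm",(330,420,180,340),50)):
    s=W[a:b,e:f].reshape(-1,3); s=s[s[:,2]>lo]; print(nm,len(s),s.min(0).round(),s.max(0).round(),cv2.minAreaRect(s[:,:2].astype(np.float32)))
print("chalk z",z[201,285],"tmpl z",z[260,300],"table",z[310,300], "bar",z[186,300])
s=W[150:185,305:325].reshape(-1,3);s=s[s[:,2]>30];print("spool",s.mean(0)); s=W[155:190,350:380].reshape(-1,3);s=s[s[:,2]>20];print("weight",s.mean(0),s.max(0))
E
```

```text
((673.40625, -42.075225830078125), (338.8268127441406, 41.198341369628906), 80.28182983398438) [[ 624.5054  -205.58038]
 [ 665.11255 -212.53473]
 [ 722.3071   121.42993]
 [ 681.69995  128.38428]]
[ 1.6817927e-01  9.8575640e-01  6.5370258e+02 -4.3221279e+01] 80.31802
[ 1.7283212e-01  9.8495132e-01  6.9368091e+02 -4.1993351e+01] 80.04747
(0.0, 1918.862060546875, (83, 0), (7, 25)) 1028.5046 1029.2166
box 1028 [391.   1.  45.] [ 544.  412. 1043.] ((485.87445068359375, 203.12594604492188), (140.23275756835938, 402.14886474609375), 7.7829437255859375)
stand 1396 [ 448. -385.   30.] [5.760e+02 1.000e+00 1.043e+03] ((527.28076171875, -192.78724670410156), (377.52191162109375, 122.71823120117188), 83.80704498291016)
arm 2919 [250. -40. 249.] [ 492.   94. 1043.] ((360.63580322265625, 41.9136962890625), (244.45315551757812, 131.86007690429688), 9.626334190368652)
chalk z 15.24858458732119 tmpl z 10.987529914175768 table 1.7364728754951526 bar 9.455349049236958
spool [707.50391912 -75.46731003  76.71225753]
weight [ 702.94911292 -186.93321154   38.88835364] [7.31164470e+02 9.58372486e-01 1.04325982e+03]
```

```bash
python3 -m jog '[[0.6,32,38,0,0,0,-7.5],[0.6,64,76,0,0,0,-15],[0.6,96,114,0,0,0,-22.5],[0.6,128,152,0,0,0,-30],[0.6,160,190,0,0,0,-37.6]]'; python3 -m jog '[[0.6,32,38,0,0,0,0],[0.6,64,76,0,0,0,0],[0.6,96,114,0,0,0,0],[0.6,128,152,0,0,0,0],[0.6,160,190,0,0,0,0]]'; python3 -m jog '[[0.6,30,36,0,0,0,0],[0.6,60,72,-20,0,0,0],[0.6,90,108,-50,0,0,0],[0.6,120,140,-80,0,0,0],[0.6,137.6,161.8,-110,0,0,0]]';python3 -m jog '[[0.6,0,0,0,0,0,0],[0.6,0,0,0,0,0,0]]'
```

```text
time: 0.6
eef_pos: [334.0, -357.3, 214.2]
tcp_rot: [-0.0, 0.985, -0.174, -0.0]
contact_force: [0.3, -1.3, -1.1]
width: 55.8
grip_force: 0.0
time: 1.1
eef_pos: [494.0, -167.3, 214.3]
tcp_rot: [-0.0, 0.985, -0.171, -0.0]
contact_force: [0.8, -0.4, -0.4]
width: 55.0
grip_force: 0.0
time: 1.6
eef_pos: [632.3, -6.1, 104.6]
tcp_rot: [0.0, 0.985, -0.171, 0.001]
contact_force: [0.5, -1.1, -0.0]
width: 55.1
grip_force: 0.0
time: 1.8
eef_pos: [629.5, -7.2, 103.3]
tcp_rot: [0.0, 0.985, -0.17, -0.002]
contact_force: [0.0, 0.0, 0.4]
width: 55.3
grip_force: 0.0
```

```bash
cat >> h.py <<'E'
from scipy.spatial.transform import Rotation as Ro
def wcast(uv,z,st):
    c=imaging.calibration("wrist"); M=np.array(c["mount"]); q=np.array(st["tcp_rot"])
    Rw=Ro.from_quat([q[1],q[2],q[3],q[0]]).as_matrix()@M[:3,:3]
    Rt=Ro.from_quat([q[1],q[2],q[3],q[0]]).as_matrix(); o=np.array(st["eef_pos"])+Rt@M[:3,3]
    uv=np.atleast_2d(np.array(uv,float)); d=np.c_[(uv[:,0]-c["cx"])/c["fx"],(uv[:,1]-c["cy"])/c["fy"],np.ones(len(uv))]@Rw.T
    return o+d*((z-o[2])/d[:,2])[:,None]
E
python3 - <<'E'
from h import *
for i in range(3): s=manip.state(); print(s["eef_pos"],s["tcp_rot"])
s=manip.state(); p,d=imaging.capture("wrist"); cv2.imwrite("pics/w1.png",p)
h=cv2.cvtColor(p,cv2.COLOR_BGR2HSV); b=cv2.inRange(h,(105,130,40),(130,255,255)); c=big(b)
rc=cv2.minAreaRect(wcast(c,14,s)[:,:2].astype(np.float32)); print(len(c),rc)
p,d=imaging.capture("top"); print(tpose(p))
E
```

```text
[629.5068434   -7.19304629 103.31522992] [ 1.38567674e-04  9.85365479e-01 -1.70446128e-01 -1.72363640e-03]
[629.5068434   -7.19304629 103.31522992] [ 1.38567674e-04  9.85365479e-01 -1.70446128e-01 -1.72363640e-03]
[629.5068434   -7.19304629 103.31522992] [ 1.38567674e-04  9.85365479e-01 -1.70446128e-01 -1.72363640e-03]
117 ((635.008544921875, -6.964042663574219), (17.86245346069336, 38.27964401245117), 70.36175537109375)
{'c': array([501.54999618,  16.48818843]), 'a': np.float64(-137.84577879528416), 'hole': array([458.90515058,  -0.75759784]), 'L': array([538.4078697,  90.7209114]), 'R': array([579.64779339, -11.25589329]), 'rms': np.float64(4.124881775720544)}
```

View pics/w1.png

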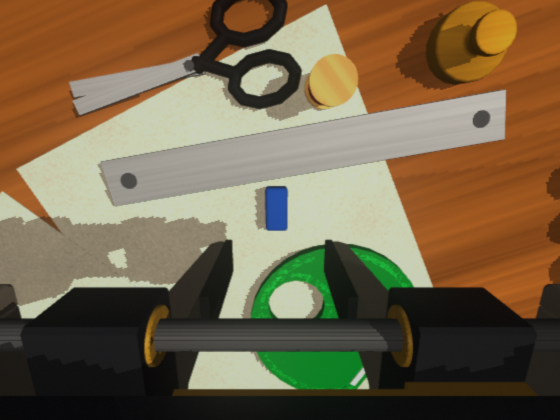

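The wrist view shows the chalk at (277,208), centred and aligned between the fingers. I'll descend and grip.

```bash
python3 -m jog '[[0.6,0.5,0,-45,0,0,0],[0.6,0.5,0,-80,0,0,0],[0.6,0.5,0,-101,0,0,0],[0.6,0.5,0,-101,0,0,0],[0.1,0.5,0,-101,0,0,0]]' 15; python3 -m jog '[[0.1,0,0,0,0,0,0],[0.1,0,0,0,0,0,0],[0.1,0,0,0,0,0,0],[0.1,0,0,15,0,0,0],[0.1,0,0,50,0,0,0]]' 15
```

```text
time: 2.4
eef_pos: [632.2, -9.0, 6.3]
tcp_rot: [0.0, 0.985, -0.172, 0.002]
contact_force: [0.0, -0.2, 0.4]
width: 48.9
grip_force: 0.0
time: 2.9
eef_pos: [628.2, -7.2, 52.1]
tcp_rot: [-0.0, 0.985, -0.171, -0.003]
contact_force: [0.0, 0.3, 0.6]
width: 19.5
grip_force: 15.0
```

```bash
python3 -m jog '[[0.1,0,0,45,0,0,0],[0.1,-10,20,85,0,0,0],[0.1,-30,62,85,0,0,0],[0.1,-50,106,85,0,0,0],[0.1,-70,150,85,0,0,0]]'; python3 -m jog '[[0.1,-20,44,0,0,0,0],[0.1,-40,88,0,0,0,0],[0.1,-60,132,0,0,0,0],[0.1,-80,176,0,0,0,0],[0.1,-92,191,0,0,0,0]]';python3 -m jog '[[0.1,0,0,-40,0,0,0],[0.1,0,0,-80,0,0,0],[0.1,0,0,-93,0,0,0],[0.1,0,0,-93,0,0,0],[0.4,0,0,-93,0,0,0]]'; python3 -m jog '[[0.4,0,0,0,0,0,0],[0.4,0,0,0,0,0,0],[0.4,0,0,0,0,0,0],[0.4,0,0,45,0,0,0],[0.4,0,0,90,0,0,0]]'
```

```text
time: 3.4
eef_pos: [560.7, 143.5, 141.0]
tcp_rot: [-0.0, 0.985, -0.172, 0.001]
contact_force: [0.4, 0.1, -0.1]
width: 19.6
grip_force: 15.0
time: 3.9
eef_pos: [467.3, 336.9, 140.5]
tcp_rot: [-0.001, 0.986, -0.169, 0.0]
contact_force: [0.7, -0.2, 0.3]
width: 19.1
grip_force: 15.0
time: 4.4
eef_pos: [470.4, 333.6, 48.0]
tcp_rot: [-0.001, 0.985, -0.171, 0.001]
contact_force: [0.3, -0.3, 0.3]
width: 25.5
grip_force: 0.0
time: 4.9
eef_pos: [467.8, 332.6, 136.0]
tcp_rot: [0.001, 0.985, -0.171, -0.001]
contact_force: [0.5, 0.4, 0.5]
width: 36.7
grip_force: 0.0
```

Run:
```python
from h import *
s=manip.state(); print(s["eef_pos"],s["width"]); p,d=imaging.capture("wrist"); cv2.imwrite("pics/w2.png",p)
p,d=imaging.capture("top"); r=tpose(p); print(r, np.degrees(r["a"])%360); cv2.imwrite("pics/t2.png",p)
```

```text
[467.80352387 332.60469316 136.00151328] 36.66878904522074
{'c': array([498.07001127, -21.06488862]), 'a': np.float64(-2.436764150717763), 'hole': array([533.10925439,   8.73865884]), 'L': array([ 486.47788164, -103.12963459]), 'R': array([415.208529  , -19.34014018]), 'rms': np.float64(1.6998263102444442)} 220.38369849509175
```

View pics/w2.png

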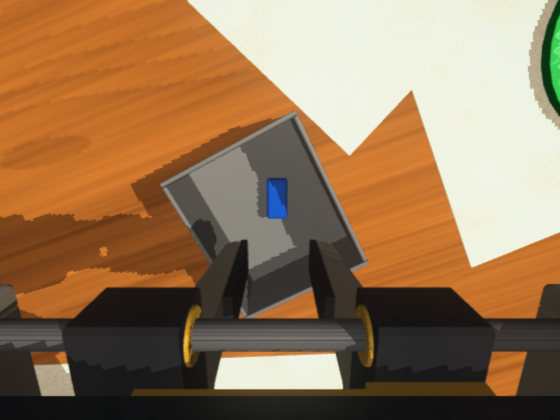

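The chalk lies inside the scrap box at (277,198). Next I'll grip the 12 mm web between the hole and the rim, with one finger in the hole, so the template can be turned on the table.

```bash
python3 -m jog '[[0.43,13,-44,0,0,0,-5],[0.43,26,-88,0,0,0,-10],[0.43,39,-132,0,0,0,-15],[0.43,52,-176,0,0,0,-20],[0.43,65,-220,0,0,0,-25]]'; python3 -m jog '[[0.43,13,-44,0,0,0,-4.6],[0.43,23,-84.8,-20,0,0,-4.6],[0.43,23,-84.8,-60,0,0,-4.6],[0.43,23,-84.8,-70,0,0,-4.6],[0.43,23,-84.8,-70,0,0,-4.6]]'
python3 - <<'E'
from h import *
s=manip.state(); print(s["eef_pos"],s["tcp_rot"],s["width"],s["qpos"]); p,d=imaging.capture("wrist"); cv2.imwrite("pics/w3.png",p)
E
```

```text
time: 5.5
eef_pos: [534.2, 111.5, 136.0]
tcp_rot: [-0.0, 0.924, -0.382, 0.0]
contact_force: [0.3, -0.7, -0.3]
width: 39.7
grip_force: 0.0
time: 6.0
eef_pos: [554.9, 29.1, 64.0]
tcp_rot: [0.001, 0.909, -0.417, -0.003]
contact_force: [-0.4, -0.3, 0.6]
width: 39.8
grip_force: 0.0
[554.9014938   29.07773879  63.97167628] [ 5.73936427e-04  9.08883013e-01 -4.17043183e-01 -2.51456663e-03] 39.8328531853734 [-1.65259221e-01  2.79208206e-01  1.77316305e+00  2.35214752e-04
  1.09437565e+00  2.26581106e+00]
```

View pics/w3.png

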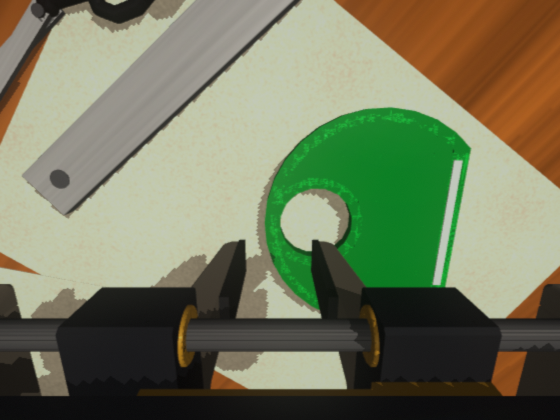

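The wrist view shows the hole at (315,220) and the fingertips straddling the web ahead of it. I'll check the hole position by casting.

Run:
```python
from h import *
from scipy.optimize import least_squares
s=manip.state(); p,d=imaging.capture("wrist")
h=cv2.cvtColor(p,cv2.COLOR_BGR2HSV); g=cv2.inRange(h,(45,100,30),(85,255,255))
g=cv2.morphologyEx(g,cv2.MORPH_CLOSE,np.ones((5,5)))
def circ(P): return least_squares(lambda q:np.hypot(*(P-q[:2]).T)-q[2],[*P.mean(0),50],loss="soft_l1").x
cs,_=cv2.findContours(g,cv2.RETR_LIST,cv2.CHAIN_APPROX_NONE)
for c in cs:
    c=c[:,0]
    if len(c)<80: continue
    W=wcast(c,12,s)[:,:2]
    k=(c[:,1]<235)
    if np.ptp(c[:,0])<120: print("hole",circ(W[k]))
    else:
        k=(c[:,1]<235)&(c[:,0]<430); print("rim",circ(W[k]))
        f=(c[:,0]>445)&(c[:,1]>165)&(c[:,1]<270); l=cv2.fitLine(W[f].astype(np.float32),cv2.DIST_HUBER,0,.01,.01).ravel(); print("flat dir",np.degrees(np.arctan2(l[1],l[0])),l[2:])
```

```text
hole [540.68526055 -20.41757178  88.31615031]
rim [540.96557935 -36.56742707  47.699957  ]
flat dir -50.5043 [451.46985 -58.55247]
```

Run:
```python
from h import *
s=manip.state(); P=wcast([(280,222),(351,222),(265,215),(315,187),(315,252)],12,s)[:,:2]; C=np.array([498.1,-21.1]);u=np.array([.762,.648]);v=np.array([-u[1],u[0]])
for q in P: print(q.round(1),((q-C)@u).round(1),((q-C)@v).round(1))
print("tcp",((s["eef_pos"][:2]-C)@u),((s["eef_pos"][:2]-C)@v))
```

```text
[559.1  25.7] 76.8 -3.9
[517.6 -10.1] 22.0 -4.3
[571.5  29. ] 88.4 -9.4
[557.3 -12.2] 50.9 -31.5
[521.7  26.5] 48.8 20.9
tcp 77.88771048542078 -0.22046993282794164
```

```bash
python3 -m jog '[[0.43,3,0,-30,0,0,0],[0.43,3,0,-50,0,0,0],[0.43,3,0,-58,0,0,0],[0.43,3,0,-61,0,0,0],[0.43,3,0,-61,0,0,0]]'; python3 -m jog '[[0.05,0,0,0,0,0,0],[0.05,0,0,0,0,0,0],[0.05,0,0,0,0,0,0],[0.05,0,0,0,0,0,0],[0.05,0,0,0,0,0,0]]' 12
```

```text
time: 6.6
eef_pos: [561.0, 28.6, 6.2]
tcp_rot: [-0.0, 0.909, -0.417, 0.001]
contact_force: [0.5, 0.4, 0.3]
width: 39.5
grip_force: 0.0
time: 7.1
eef_pos: [560.2, 28.4, 5.3]
tcp_rot: [-0.0, 0.909, -0.417, 0.0]
contact_force: [0.7, 0.7, 0.6]
width: 12.8
grip_force: 11.1
```

```bash
python3 -m jog '[[0.05,-10,-8,0,0,0,5],[0.05,-22,-18,0,0,0,11],[0.05,-34,-27,0,0,0,17],[0.05,-46,-36,0,0,0,23],[0.05,-58,-45,0,0,0,30]]'; python3 -m jog '[[0.05,0,0,0,0,0,6],[0.05,0,0,0,0,0,12],[0.05,0,0,0,0,0,18],[0.05,0,0,0,0,0,24],[0.05,0,0,0,0,0,30]]'
python3 - <<'E'
from h import *
p,d=imaging.capture("top"); r=tpose(p); print(r, np.degrees(r["a"])); cv2.imwrite("pics/t3.png",p)
s=manip.state();print(s["qpos"])
E
```

```text
time: 7.6
eef_pos: [502.0, -16.8, 5.3]
tcp_rot: [-0.0, 0.986, -0.165, 0.0]
contact_force: [0.5, 1.0, 1.6]
width: 13.0
grip_force: 11.5
time: 8.1
eef_pos: [501.6, -16.7, 4.9]
tcp_rot: [-0.0, 0.995, 0.095, -0.0]
contact_force: [-1.1, 0.5, 1.2]
width: 13.2
grip_force: 11.7
{'c': array([511.17231063, -91.13236555]), 'a': np.float64(-1.3970041100803825), 'hole': array([503.2180516 , -45.82530469]), 'L': array([ 576.06475426, -142.68787698]), 'R': array([ 467.72178266, -161.70893119]), 'rms': np.float64(4.928652089335231)} -80.04243947003538
[-2.74239930e-01  2.52698349e-01  1.94824820e+00 -3.71857720e-04
  9.41379008e-01  1.10207299e+00]
```

```bash
python3 -m jog '[[0.05,0,0,0,0,0,7],[0.05,0,0,0,0,0,14],[0.05,0,0,0,0,0,21],[0.05,0,0,0,0,0,28],[0.05,0,0,0,0,0,35]]'; python3 -m jog '[[0.05,0,0,0,0,0,7],[0.05,0,0,0,0,0,14],[0.05,0,0,0,0,0,21],[0.05,0,0,0,0,0,28],[0.05,0,0,0,0,0,35]]'; python3 -m jog '[[0.05,0,0,0,0,0,0],[0.05,0,0,0,0,0,0]]'
python3 - <<'E'
from h import *
s=manip.state();p,d=imaging.capture("top"); r=tpose(p); print(r, np.degrees(r["a"])); cv2.imwrite("pics/t4.png",p)
w,d=imaging.capture("wrist"); cv2.imwrite("pics/v4.png",np.hstack([cv2.resize(p[150:330,180:400],None,fx=1.8,fy=1.8),cv2.resize(w,(396,324))]))
E
```

```text
time: 8.65
eef_pos: [502.0, -16.9, 5.1]
tcp_rot: [0.0, 0.921, 0.39, -0.0]
contact_force: [-0.9, -1.3, 0.8]
width: 13.2
grip_force: 11.7
time: 9.15
eef_pos: [502.4, -17.0, 5.2]
tcp_rot: [0.0, 0.761, 0.648, 0.0]
contact_force: [-0.3, -0.6, 0.5]
width: 12.8
grip_force: 11.7
time: 9.35
eef_pos: [502.3, -16.6, 5.2]
tcp_rot: [0.0, 0.763, 0.646, 0.0]
contact_force: [0.6, -0.4, 1.1]
width: 13.2
grip_force: 11.7
{'c': array([547.19671153, -24.40435425]), 'a': np.float64(18.678880852532757), 'hole': array([501.86507623, -16.59136243]), 'L': array([617.6374928 ,  19.26595986]), 'R': array([598.9542515 , -89.13577673]), 'rms': np.float64(6.333423550795448)} 1070.221038877852
```

View pics/v4.png

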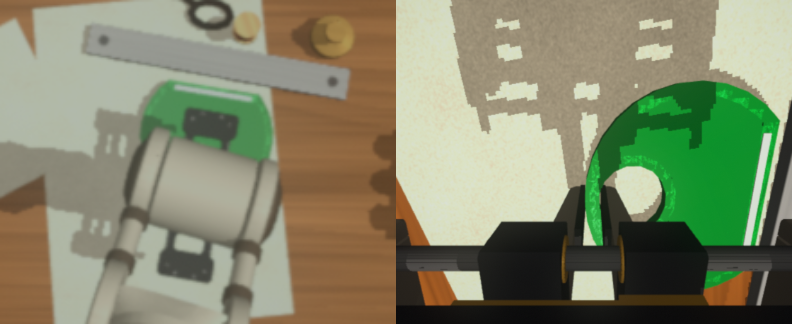

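The top crop shows the template with its white line facing the bar and nearly parallel, about 15 mm off. I'll measure the flat against the bar directly.

```bash
cat >> h.py <<'E'
def gap(p):
    h=cv2.cvtColor(p,cv2.COLOR_BGR2HSV)
    g=cv2.inRange(h,(45,80,40),(85,255,255)); roi=np.zeros_like(g); roi[170:300,200:400]=255; g&=roi
    cols=np.nonzero(g.any(0))[0]; lo,hi=cols.min()+14,cols.max()-8
    P=[(c,np.nonzero(g[:,c])[0].min()-.5) for c in range(lo,hi)]
    W=cast("top",P,12)[:,:2]
    l=cv2.fitLine(W.astype(np.float32),cv2.DIST_HUBER,0,.01,.01).ravel()
    n=np.array([np.cos(np.radians(-9.8)),np.sin(np.radians(-9.8))]); F=np.array([654.2,-41])
    ang=np.degrees(np.arctan2(l[1],l[0]))%180
    D=(F-W)@n; A=cast("top",cols[[0,-1]][:,None]*[1,0]+[0,200],12)[:,1]
    return "flat dir",ang,"gap",D[:5].round(1),np.median(D).round(1),D[-5:].round(1),"y ends",A.round()
E
python3 - <<'E'
from h import *
print(gap(cv2.imread("pics/t4.png")))
E
```

```text
('flat dir', np.float32(80.523895), 'gap', array([19.8, 17.1, 16.7, 16.2, 15.8]), np.float64(16.3), array([15.3, 14.9, 26. , 16.4, 16. ]), 'y ends', array([  53., -111.]))
```

```bash
python3 -m jog '[[0.05,3,-0.5,0,0,0,0],[0.05,6,-1,0,0,0,0],[0.05,9,-1.5,0,0,0,0],[0.05,12,-2,0,0,0,0],[0.05,12,-2,0,0,0,0]]'; python3 -m jog '[[0.2,0,0,0,0,0,0],[0.2,0,0,0,0,0,0],[0.2,0,0,0,0,0,0],[0.2,1,-0.2,0,0,0,0],[0.2,2,-0.4,0,0,0,0]]'; python3 -m jog '[[0.2,1,-0.2,0,0,0,0],[0.2,2,-0.4,0,0,0,0],[0.2,3,-0.5,0,0,0,0],[0.2,4,-0.7,0,0,0,0],[0.2,4,-0.7,0,0,0,0]]'
python3 - <<'E'
from h import *
p,d=imaging.capture("top"); print(gap(p))
E
```

```text
time: 9.95
eef_pos: [514.7, -18.7, 5.1]
tcp_rot: [0.0, 0.762, 0.647, 0.0]
contact_force: [-0.8, -0.3, 0.1]
width: 12.8
grip_force: 11.6
time: 10.45
eef_pos: [516.1, -19.0, 5.0]
tcp_rot: [0.0, 0.762, 0.647, 0.0]
contact_force: [-0.2, -0.0, -0.3]
width: 18.5
grip_force: 0.0
time: 10.95
eef_pos: [518.5, -19.1, 4.4]
tcp_rot: [-0.002, 0.762, 0.647, -0.001]
contact_force: [-4.6, 1.7, 2.7]
width: 18.2
grip_force: 2.6
('flat dir', np.float32(80.30386), 'gap', array([5.5, 2.8, 2.4, 2. , 1.6]), np.float64(1.9), array([12.2, 11.8,  2.2,  1.7,  1.3]), 'y ends', array([  51., -116.]))
```

```bash
python3 -m jog '[[0.2,0.5,-0.1,0,0,0,0],[0.2,1,-0.2,0,0,0,0],[0.2,1,-0.2,0,0,0,0]]'; python3 -m jog '[[0.2,0.5,-0.1,0,0,0,0],[0.2,1,-0.2,0,0,0,0],[0.2,1,-0.2,0,0,0,0]]'
python3 - <<'E'
from h import *
p,d=imaging.capture("top"); print(gap(p))
E
```

```text
time: 11.3
eef_pos: [518.7, -18.9, 4.1]
tcp_rot: [-0.002, 0.762, 0.647, -0.001]
contact_force: [-5.9, 1.8, 2.7]
width: 18.4
grip_force: 3.3
time: 11.6
eef_pos: [518.9, -18.8, 3.8]
tcp_rot: [-0.003, 0.762, 0.647, -0.002]
contact_force: [-7.2, 3.0, 4.0]
width: 18.6
grip_force: 4.2
('flat dir', np.float32(80.59274), 'gap', array([3.2, 2.8, 2.4, 2. , 1.6]), np.float64(1.7), array([0.7, 0.3, 2.2, 1.7, 1.3]), 'y ends', array([  51., -116.]))
```

```bash
python3 -m jog '[[0.2,-2,0.3,0,0,0,0],[0.3,-4,0.7,0,0,0,0],[0.43,-4,0.7,0,0,0,0],[0.43,-4,0.7,0,0,0,0],[0.43,-4,0.7,0,0,0,0]]'; python3 -m jog '[[0.43,0,0,10,0,0,0],[0.43,0,0,40,0,0,0],[0.43,0,0,80,0,0,0],[0.43,0,0,130,0,0,0],[0.43,-50,0,150,0,0,0]]'; python3 -m jog '[[0.43,-30,45,0,0,0,0],[0.43,-60,90,0,0,0,0],[0.43,-90,135,0,0,0,0],[0.43,-100,180,0,0,0,0],[0.43,-100,220,0,0,0,0]]'; python3 -m jog '[[0.43,0,0,0,0,0,0],[0.43,0,0,0,0,0,0]]'
python3 - <<'E'
from h import *
p,d=imaging.capture("top"); print(gap(p)); r=tpose(p); print(r,np.degrees(r["a"])%360); cv2.imwrite("pics/t6.png",cv2.resize(p[120:320,60:400],None,fx=2.2,fy=2.2))
E
```

```text
time: 12.15
eef_pos: [518.6, -19.7, 5.3]
tcp_rot: [0.001, 0.762, 0.647, 0.0]
contact_force: [0.5, -0.3, 0.1]
width: 39.3
grip_force: 0.0
time: 12.65
eef_pos: [477.9, -21.3, 161.1]
tcp_rot: [0.006, 0.762, 0.648, 0.004]
contact_force: [0.3, -0.6, 0.9]
width: 39.5
grip_force: 0.0
time: 13.15
eef_pos: [370.3, 202.2, 154.7]
tcp_rot: [0.001, 0.762, 0.647, 0.001]
contact_force: [1.2, -0.8, 0.9]
width: 39.6
grip_force: 0.0
time: 13.35
eef_pos: [371.5, 201.3, 154.2]
tcp_rot: [0.0, 0.761, 0.649, 0.0]
contact_force: [0.2, -0.1, 0.6]
width: 39.3
grip_force: 0.0
('flat dir', np.float32(80.53162), 'gap', array([3.2, 2.8, 2.4, 2. , 1.6]), np.float64(1.7), array([0.7, 0.3, 2.2, 1.7, 1.3]), 'y ends', array([  51., -116.]))
{'c': array([592.23016265, -31.35555325]), 'a': np.float64(-0.16717537296550422), 'hole': array([546.87146192, -23.7012559 ]), 'L': array([662.51768003,  12.56101424]), 'R': array([644.2139255 , -95.90544403]), 'rms': np.float64(1.7051285926605078)} 350.42155669055114
```

View pics/t6.png

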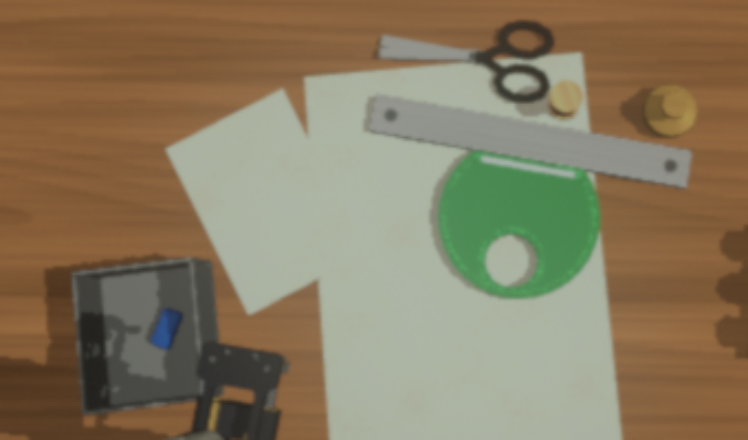

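The template is flush with the bar: the fitted gap is about 0.7 mm and the angle error about 0.2°. The chalk shows in the box at (166,328), and nothing beyond the bar has moved.

```bash
python3 -c "
from station import finish_job
print(finish_job())"
```

```text
the job is handed in; nothing more can be done
None
```

The job is handed in: the chalk is in the scrap box and the template's flat is flush along the bar (measured gap about 0.7 mm, about 0.2° off parallel) and released, with the weight, spool and scissors untouched; no pass/fail verdict was returned.

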